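# Exchange a boxed-in I/O block in the spares tote

### The arm

A 7-joint arm with a two-finger parallel gripper is mounted at the origin on the work surface. World frame = base frame: x ahead of the robot, y to its left, z up, the work surface at z = 0. Lengths are in m, angles in rad, forces in N, time in s.
With the tool pointing down it reaches from about 0.425 to 0.825 m from the base axis. Payload 3.6 kg.
Tool frame: the origin (TCP) lies where the fingers leave the gripper's body, on its centre line; the fingertips stand 73 mm ahead of it and the grasp point (between the pads) lies 54 mm ahead of it; x points along the fingers, y is the direction in which the jaws open and shut, and the axes are right-handed (so a half turn about x gives the same grasp; the last joint's range is limited). The gripper opens to 85 mm and grips with 20 to 120 N. Pads are 22 mm wide; open, the fingers measure 114 mm over their backs; the gripper's body (76 mm by 85 mm) begins 54 mm behind the grasp point. The pads swing forward as they close: fully open they stand 13 mm farther back than shut.
Start: joints at [-1.327, 0.615, -0.013, 1.423, 0.008, 1.103, -0.04], TCP at [0.174, 0.626, 0.304] pointing down, gripper open.
Joint ranges: [-3.12, 3.12], [-0.3, 2.06], [-1.34, 1.32], [0.26, 2.42], [-1.36, 4.5], [0.01, 1.98], [-2.84, 2.84]. Speed limits (rad/s): [2.79, 2.79, 3.14, 3.14, 3.14, 3.14, 3.14].

### API

Orientations are given as a unit quaternion [x, y, z, w].
In Python, from station import arm, snapshot, camera_info, ticket gives the robot as it stands. Calls block until the motion is done:
- arm.movep(position, orientation): joint-space move of the TCP to a pose.
- arm.line_to(position, velocity=0.15, ori=None): straight line of the TCP; ori=None keeps the orientation; velocity is the mean speed in m/s.
- arm.move_j(angles): joint-space move.
- arm.move_gripper(opening, effort=None): opening from 0.0 (shut) to 1.0 (fully open); effort is the grip in N (None keeps the last); returns when the fingers have stopped.
- arm.pause(seconds).
- arm.ik(position, orientation): joint angles nearest the present ones, or None.
- snapshot(name): name is "side" or "top" or "wrist"; returns the picture (384x512x3 uint8, blue, green, red); there is no depth.
- camera_info(name): a dict with "fx", "fy", "cx", "cy" (pixels), "dist_coeffs" ([k1, k2, p1, p2, k3] as OpenCV has them; the pictures are not rectified), "R" (3x3) and "t" (3): a world point X has camera coordinates R X + t; the wrist camera has in their place "T_tool_cam" (4x4, takes a point from camera to tool coordinates, whose origin is the TCP and whose axes are the tool frame's). Camera axes: x right, y down, z forward; pixel columns grow to the right and rows downward; lengths in m; the calibration is good to about 2 mm. A picture is of the moment at which its call begins: read the wrist's pose just before it. camera_info takes no time and is no camera call.
A pose or a line that the arm cannot do raises arm.MotionError and nothing moves.
- ticket.finish_job(): hands the job in, once; it reports no verdict.
Readings, each from a call of its own:
- arm.read_time(): time.
- arm.read_joint_positions(): joint angles.
- arm.read_dq(): joint speeds.
- arm.read_effort(): joint torques, N m.
- arm.read_tool_pos(): TCP position.
- arm.read_eef_rot(): TCP orientation.
- arm.read_ft_force(): force on the tool from outside, world axes, zero at the start.
- arm.read_wrist_torque(): the same for the moment, N m.
- arm.read_opening(): opening from 0.0 (shut) to 1.0 (fully open).
Only numpy, scipy, OpenCV 4.12 (cv2) and the standard library are available. Lean on these libraries where they do the work, as an engineer would, in place of code of your own. Each camera call takes 0.05 s, during which the arm holds its last target.

### The job

The I/O block with the orange strip, boxed in between the power supply and the motor drive in the grey tote, is going back for repair, and the one with the green strip takes its place. Stand the power supply and the drive upright on the blue mat, lay the orange-strip block sockets up in the cardboard carton, set the green-strip block squarely into the emptied middle bay of the black pad, then put the power supply and the drive back, each exactly where it stood before. Set everything down gently without dropping or tipping it, and leave the blue-strip block and the orange stock carton in the tote where they are.

Things in the scene. Friction and masses are not known exactly. Their poses are not given: they have to be found in the camera images.
- psu_mid (a point): Power supply, upright, 110 x 45 x 125 mm high: silver metal case, black vent slots across its top, green terminal block at one end. Stands in one of the pad's two outer bays (which one varies). 0.4 to 0.7 kg. Point: its centre, half-way up; x along its length, y across its 45 mm width. In the tote grip it across the width in its upper 50 mm, above the tote's walls and the low blocks.
- drive_mid (a point): Motor drive, upright, 110 x 45 x 125 mm high: charcoal plastic housing with aluminium heat-sink fins at one end. Stands in the other outer bay. 0.4 to 0.7 kg. Point: its centre, half-way up; x along its length, y across its 45 mm width. In the tote grip it across the width in its upper 50 mm, above the tote's walls and the low blocks.
- old_mid (a point): I/O block to send out: 100 (its x) x 50 (its y) x 55 mm high, grey, two rows of round sockets on top with a broad orange strip between them; 0.2 to 0.4 kg. The point is its centre, half-way up. Grip it across its 50 mm width. It stands in the pad's middle bay, only about 10 mm from its tall neighbour on either side.
- new_mid (a point): Replacement I/O block: 100 (its x) x 50 (its y) x 55 mm high, grey, two rows of round sockets on top with a broad green strip between them; 0.2 to 0.4 kg. The point is its centre, half-way up. Grip it across its 50 mm width. It waits on the blue mat near the far (+x) edge, roughly crosswise (its x near the mat's y).
- pad: Black foam pad, fixed, 120 (its x) x 180 (its y) x 3 mm, in the tote, with three white-outlined bays side by side along its y. Origin: centre of its underside, 5 mm above the bench (its top: 8 mm). Bay centres at y = -58, 0 and +58 mm; what stands in a bay has its length along the pad's x.
- tote: Shallow grey plastic tote, fixed, 300 (its x) x 200 (its y) x 65 mm high outside, walls and floor 5 mm thick, open on top. Origin: centre of its underside, on the bench. It may be turned a little.
- mat: Blue antistatic mat, fixed, flat on the bench to the left or right of the tote: 300 (its x) x 230 (its y) x 2 mm. Origin: centre of its underside, on the bench. The part away from the replacement block (its -x half) is free; leave room round the block for the gripper.
- carton: Open cardboard carton, fixed, on the other side of the tote: 190 (its x) x 134 (its y) x 60 mm high outside, walls and floor 4 mm thick. Origin: centre of its underside, on the bench.
- other_mid (a point): Bystander in the tote, to be left alone: an I/O block 100 (its x) x 50 (its y) x 55 mm high, grey, two rows of round sockets on top with a broad blue strip between them; 0.2 to 0.4 kg. The point is its centre, half-way up. It lies crosswise beyond the far (+x) end of the pad.
- stock_mid (a point): Bystander in the tote, to be left alone: an orange carton 45 x 120 x 40 mm high with a white label, crosswise before the near (-x) end of the pad. The point is its centre.

How it is judged:
By the outcome, as a careful person would: the job done as asked, in the order asked, and still so for the second after the job is handed in, with the robot touching nothing.
It also fails if it takes over 125 s, if anything falls off the work surface, if the arm or the gripper's body presses on something with over 40 N, if the wrist force passes 120 N, or if a joint passes its speed limit or range.

## Working session

There is one attempt and no reset: what is moved stays moved. The work goes in short steps, each a Python script; the robot and the scene stay as the last script left them, time stands still between calls to the robot, and variables do not carry over. Pictures are saved under pics/ and viewed, and the job is handed in when it is done.

```bash
ls; mkdir -p pics; python3 - <<'E'
from station import arm, snapshot, camera_info, ticket
import cv2
for n in("top","side","wrist"):
    cv2.imwrite(f"pics/{n}0.png",snapshot(n)); print(n,camera_info(n))
print(arm.read_time(),arm.read_tool_pos(),arm.read_eef_rot(),arm.read_opening())
E
```

```text
pics
top {'fx': 399.6359228127935, 'fy': 399.6359228127935, 'cx': 256.0425663117409, 'cy': 192.71330778676926, 'dist_coeffs': array([-0.04591356,  0.        ,  0.        ,  0.        ,  0.        ]), 'R': array([[-0.05069663, -0.99868824, -0.00718721],
       [-0.97071325,  0.05096611, -0.23477273],
       [ 0.23483107, -0.00492547, -0.97202372]]), 't': array([0.04955845, 0.56725046, 1.0339146 ])}
side {'fx': 458.6616918781929, 'fy': 458.6616918781929, 'cx': 258.016576778361, 'cy': 193.77573110764197, 'dist_coeffs': array([-0.03533814,  0.        ,  0.        ,  0.        ,  0.        ]), 'R': array([[-0.94393015, -0.32998447,  0.01030122],
       [-0.22405339,  0.61737054, -0.7540913 ],
       [ 0.24247875, -0.71411754, -0.65668881]]), 't': array([0.53266404, 0.15937312, 0.96550167])}
wrist {'fx': 328.83660627515064, 'fy': 328.83660627515064, 'cx': 255.43538864230496, 'cy': 189.49505680805888, 'dist_coeffs': array([-0.06082374,  0.        ,  0.        ,  0.        ,  0.        ]), 'T_tool_cam': array([[-7.87309897e-04, -2.64680837e-01,  9.64335748e-01,
        -7.00680881e-02],
       [ 9.99999461e-01, -8.60918595e-04,  5.80130748e-04,
         2.84626309e-04],
       [ 6.76665085e-04,  9.64335685e-01,  2.64681372e-01,
        -6.60188369e-02],
       [ 0.00000000e+00,  0.00000000e+00,  0.00000000e+00,
         1.00000000e+00]])}
0.15 [0.17374919 0.62588428 0.30295959] [ 0.09470532  0.70072775 -0.09614847  0.70054763] 0.9988556129370211
```

View pics/top0.png

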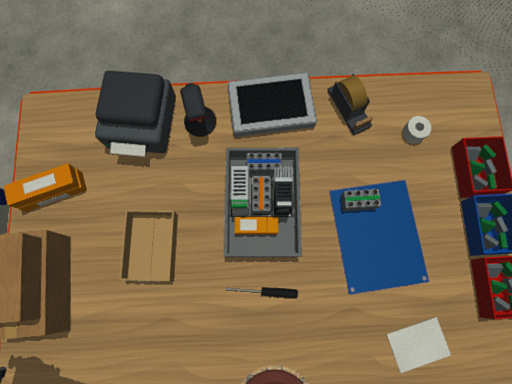

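View pics/side0.png

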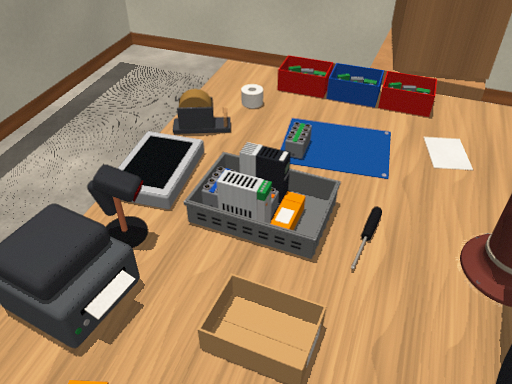

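View pics/wrist0.png

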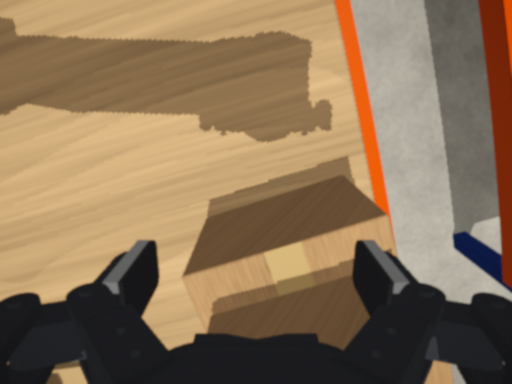

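```bash
cat > h.py <<'E'
from station import arm, snapshot, camera_info, ticket
import cv2, numpy as np
from scipy.spatial.transform import Rotation as Ro
def cam(name):
    ci=camera_info(name)
    K=np.array([[ci['fx'],0,ci['cx']],[0,ci['fy'],ci['cy']],[0,0,1]])
    if name=='wrist':
        T=np.eye(4);T[:3,:3]=Ro.from_quat(arm.read_eef_rot()).as_matrix();T[:3,3]=arm.read_tool_pos()
        Tc=T@ci['T_tool_cam']; R=Tc[:3,:3].T; t=-R@Tc[:3,3]
    else: R,t=ci['R'],ci['t']
    return K,ci['dist_coeffs'],R,t
def cast(c,px,z):
    K,d,R,t=c
    p=cv2.undistortPoints(np.array(px,float).reshape(-1,1,2),K,d).reshape(-1,2)
    r=np.c_[p,np.ones(len(p))]@R; o=-R.T@t
    return o+r*((z-o[2])/r[:,2])[:,None]
def proj(c,X):
    K,d,R,t=c
    return cv2.projectPoints(np.array(X,float).reshape(-1,3),cv2.Rodrigues(R)[0],t,K,d)[0].reshape(-1,2)
def down(yaw): # tool down; jaw axis (tool y) at angle yaw+90deg from world x; tool z along yaw
    c,s=np.cos(yaw),np.sin(yaw)
    return Ro.from_matrix(np.array([[0,-s,c],[0,c,s],[-1,0,0]])).as_quat()
def rect(pts):
    (cx,cy),(w,h),a=cv2.minAreaRect((np.asarray(pts)[:,:2]*1000).astype(np.float32))
    return np.round([cx,cy,w,h,a],1)
E
python3 - <<'E'
from h import *
c=cam('top')
print('mat',cast(c,[[331,192],[404,182],[427,282],[350,292]],.002))
print('tote',cast(c,[[227,149],[298,149],[300,258],[225,258]],.065))
print('carton',cast(c,[[126,212],[175,212],[172,282],[123,280]],.06))
print('new',cast(c,[[344,191],[379,189],[381,206],[346,208]],.057))
q=arm.read_eef_rot();print(Ro.from_quat(q).as_matrix())
for p in [[.55,0,.42],[.5,0,.42],[.5,-.2,.42],[.55,-.2,.45]]:
  for y in(0,np.pi): print(p,y,arm.ik(p,down(y)) )
E
```

```text
mat [[ 0.57556568 -0.19934865  0.002     ]
 [ 0.59453076 -0.41846766  0.002     ]
 [ 0.30331379 -0.44450824  0.002     ]
 [ 0.28873683 -0.22562986  0.002     ]]
tote [[ 0.70169567  0.09619554  0.065     ]
 [ 0.69098315 -0.10521008  0.065     ]
 [ 0.38506931 -0.08752256  0.065     ]
 [ 0.39534829  0.11189233  0.065     ]]
carton [[0.53498045 0.38203966 0.06      ]
 [0.52804469 0.245869   0.06      ]
 [0.33956588 0.2548879  0.06      ]
 [0.35073537 0.38603988 0.06      ]]
new [[ 0.56368687 -0.22501357  0.057     ]
 [ 0.56427957 -0.32371391  0.057     ]
 [ 0.51571284 -0.32332849  0.057     ]
 [ 0.5152581  -0.225614    0.057     ]]
[[-5.27829411e-04  2.67438459e-01  9.63574798e-01]
 [-1.98787428e-03  9.63572748e-01 -2.67438979e-01]
 [-9.99997885e-01 -2.05662772e-03  2.30319970e-05]]
[0.55, 0, 0.42] 0 [-0.26674862  0.37574543  0.33895526  1.53179644 -0.12867454  1.25607277
  1.66099069]
[0.55, 0, 0.42] 3.141592653589793 [-0.62415784  0.48898596  0.95461912  1.54206118 -0.4066091   1.32225489
 -1.19468238]
[0.5, 0, 0.42] 0 [-0.31837648  0.28939921  0.37366475  1.66080545 -0.11146902  1.21241538
  1.65111598]
[0.5, 0, 0.42] 3.141592653589793 [-0.74270788  0.4161729   1.04943891  1.67143372 -0.37530229  1.2742495
 -1.18881529]
[0.5, -0.2, 0.42] 0 [-0.15820488  0.41523154  0.76244126  1.56999153 -0.29550938  1.2755408
  2.2191761 ]
[0.5, -0.2, 0.42] 3.141592653589793 [-0.31912758  0.51358477  1.09050158  1.57404285 -0.46419207  1.3388951
 -0.74362195]
[0.55, -0.2, 0.45] 0 [-0.10263369  0.4745051   0.70112338  1.37893764 -0.30390847  1.39681855
  2.16650141]
[0.55, -0.2, 0.45] 3.141592653589793 [-0.2717112   0.58293203  1.08567897  1.38391137 -0.51125589  1.47353457
 -0.78048055]
```

```bash
python3 - <<'E'
from h import *
arm.movep([.585,0,.42],down(-.05))
print(arm.read_time())
np.save('c1.npy',np.array(cam('wrist'),dtype=object),allow_pickle=True)
cv2.imwrite('pics/w1.png',snapshot('wrist'))
arm.movep([.58,-.30,.40],down(.05))
np.save('c2.npy',np.array(cam('wrist'),dtype=object),allow_pickle=True)
cv2.imwrite('pics/w2.png',snapshot('wrist'))
print(arm.read_time(),arm.read_joint_positions())
E
```

```text
2.825
4.075 [ 0.25896585  0.57283146  0.33846091  1.26182566 -0.18829617  1.33728548
  2.2156014 ]
```

View pics/w1.png

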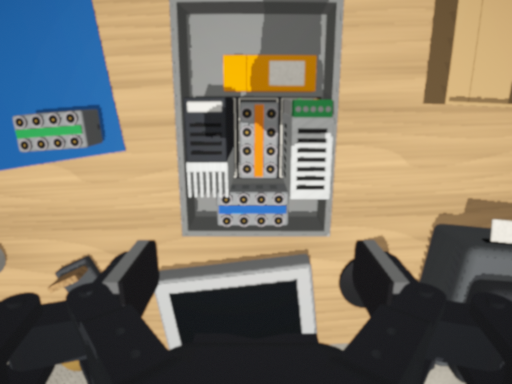

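View pics/w2.png

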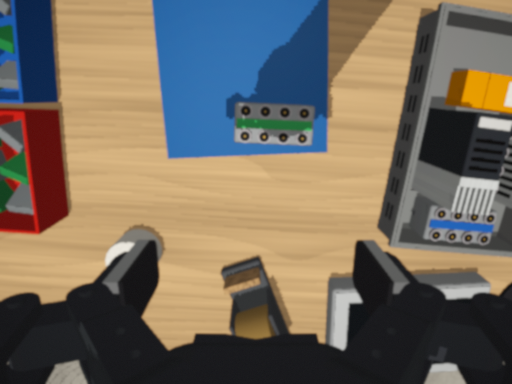

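```bash
python3 - <<'E'
from h import *
arm.movep([.605,0,.32],down(-.05))
np.save('c3.npy',np.array(cam('wrist'),dtype=object),allow_pickle=True)
im=snapshot('wrist');cv2.imwrite('pics/w3.png',im)
cv2.imwrite('pics/w3z.png',cv2.resize(im[60:250,140:370],None,fx=3.15,fy=3.15,interpolation=cv2.INTER_CUBIC))
im=cv2.imread('pics/w2.png')
cv2.imwrite('pics/w2z.png',cv2.resize(im[80:180,200:350],None,fx=5,fy=5,interpolation=cv2.INTER_CUBIC))
E
```

```text
(no output)
```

View pics/w3.png

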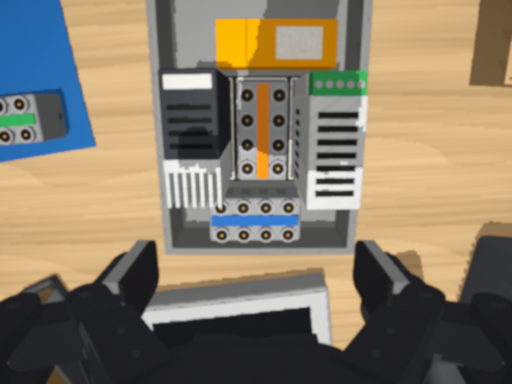

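View pics/w3z.png

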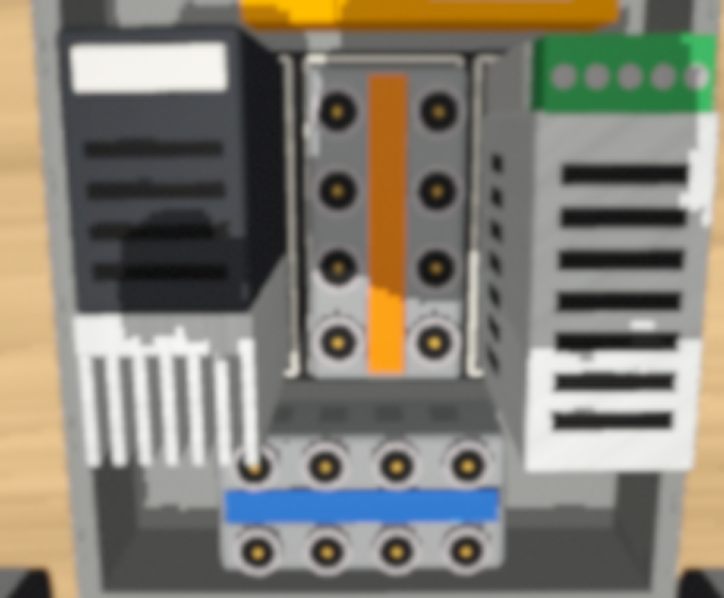

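View pics/w2z.png

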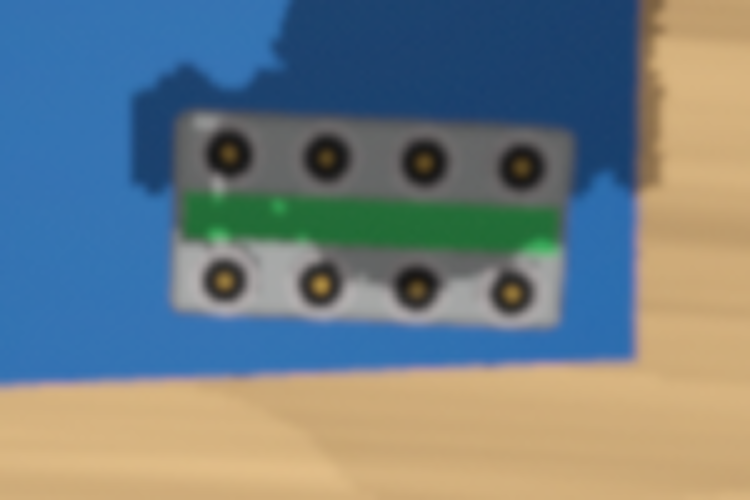

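```bash
python3 - <<'E'
from h import *
c3=np.load('c3.npy',allow_pickle=True);c2=np.load('c2.npy',allow_pickle=True)
def f3(p): return (np.array(p)+.5)/3.15-.5+[140,60]
def f2(p): return (np.array(p)+.5)/5-.5+[200,80]
def rep(n,c,p,z):
    X=cast(c,p,z)*1000; X=X[:,:2]
    # p order TL,TR,BR,BL ; bottom=+x
    e1=((X[2]-X[1])+(X[3]-X[0]))/2; e2=((X[0]-X[1])+(X[3]-X[2]))/2
    print(n,X.mean(0).round(1),'L',np.linalg.norm(e1).round(1),np.degrees(np.arctan2(e1[1],e1[0])).round(2),'W',np.linalg.norm(e2).round(1),np.degrees(np.arctan2(e2[1],e2[0])).round(2)-90)
rep('drive',c3,f3([[60,32],[240,32],[258,466],[88,466]]),.133)
rep('psu',c3,f3([[533,37],[715,33],[692,470],[525,470]]),.133)
rep('old',c3,f3([[303,68],[466,66],[463,378],[308,378]]),.063)
rep('oldsock',c3,f3([[336,111],[438,110],[434,342],[338,342]]),.063)
rep('bay',c3,f3([[287,58],[475,58],[473,375],[291,375]]),.008)
rep('blue',c3,f3([[222,434],[502,434],[502,570],[222,570]]),.060)
rep('new',c2,f2([[175,112],[574,130],[560,327],[172,310]]),.057)
rep('newsock',c2,f2([[229,152],[522,166],[512,292],[224,281]]),.057)
rep('newfromw3?',c2,f2([[229,152],[522,166],[512,292],[224,281]]),.057)
im=cv2.imread('pics/w3.png')
hsv=cv2.cvtColor(im,cv2.COLOR_BGR2HSV)
g=cv2.inRange(hsv,(50,120,40),(75,255,255)); g[:,:300]=0;ys,xs=np.nonzero(g);print('green',xs.min(),xs.max(),ys.min(),ys.max())
E
```

```text
drive [569.2 -51.1] L 108.2 -2.8 W 43.9 -183.26999999999998
psu [576.1  62.3] L 108.8 -1.65 W 43.9 -182.2
old [571.2   5.9] L 96.9 -2.6 W 49.9 -182.7
oldsock [571.6   6.3] L 72.2 -3.01 W 31.1 -182.75
bay [574.3   5.4] L 115.1 -2.65 W 67.8 -183.03
blue [663.7  -6.4] L 49.3 -3.1 W 95.3 -183.04000000000002
new [ 543.5 -276.1] L 48.4 1.28 W 97.7 -179.43
newsock [ 544.  -275.7] L 31.3 0.37 W 72.1 -179.35
newfromw3? [ 544.  -275.7] L 31.3 0.37 W 72.1 -179.35
green 310 366 70 94
```

```bash
cat >> h.py <<'E'
ZH=.32
d2=np.radians
DR=dict(xy=[.5695,-.0512],yaw=d2(-3.0)); PS=dict(xy=[.5762,.0623],yaw=d2(-1.9))
OL=dict(xy=[.5713,.0060],yaw=d2(-2.75)); NW=dict(xy=[.5437,-.2760],yaw=d2(-89.4))
DRM=dict(xy=[.381,-.380],yaw=d2(0)); PSM=dict(xy=[.371,-.276],yaw=d2(0))
CA=dict(xy=[.438,.317],yaw=d2(-2.)); BAY=dict(xy=[.5740,.0056],yaw=d2(-2.8))
def go(P,z): # high transit: straight line at height
    arm.line_to([*P['xy'],z],velocity=.3,ori=down(P['yaw']))
def fz(): return arm.read_ft_force()[2]
def pick(P,z,effort=60,open_=1.0):
    if abs(arm.read_opening()-open_)>.03: arm.move_gripper(open_)
    go(P,ZH); 
    arm.line_to([*P['xy'],z+.06],velocity=.25); arm.line_to([*P['xy'],z],velocity=.12)
    arm.move_gripper(0.0,effort); o=arm.read_opening(); arm.pause(.1)
    arm.line_to([*P['xy'],z+.02],velocity=.05); arm.line_to([*P['xy'],ZH],velocity=.2)
    print('picked open',round(o,3),round(arm.read_opening(),3),'ft',arm.read_ft_force().round(1) if hasattr(arm.read_ft_force(),'round') else arm.read_ft_force(),'t',arm.read_time())
def place(P,z,up=ZH,open_=1.0):
    go(P,ZH)
    arm.line_to([*P['xy'],z+.03],velocity=.2); arm.line_to([*P['xy'],z+.005],velocity=.05)
    arm.pause(.3); f0=fz(); k=0
    zz=z+.004
    while zz>z-.0035:
        arm.line_to([*P['xy'],zz],velocity=.02); f=fz()
        if f-f0>2.5: break
        zz-=.001
    print('contact at dz',round((zz-z)*1000,1),'df',round(f-f0,1))
    arm.pause(.2); arm.move_gripper(open_); arm.pause(.2)
    arm.line_to([*P['xy'],z+.06],velocity=.08); arm.line_to([*P['xy'],up],velocity=.25)
    print('placed t',arm.read_time())
E
python3 - <<'E'
from h import *
for n,P,z in [('DR',DR,.164),('PS',PS,.164),('OL',OL,.095),('NW',NW,.089),('NW180',dict(xy=NW['xy'],yaw=NW['yaw']+np.pi),.089),('DRM',DRM,.158),('PSM',PSM,.158),('CA',CA,.091)]:
    for h in (z,ZH):
        q=arm.ik([*P['xy'],h],down(P['yaw'])); print(n,h,None if q is None else np.round(q,2))
E
```

```text
DR 0.164 [-0.12  0.68  0.28  1.81 -0.27  0.69  1.83]
DR 0.32 [-0.17  0.49  0.35  1.64 -0.19  1.04  1.75]
PS 0.164 [-0.31  0.69  0.27  1.79 -0.27  0.7   1.64]
PS 0.32 [-0.36  0.5   0.34  1.62 -0.19  1.05  1.57]
OL 0.095 [-0.19  0.78  0.23  1.85 -0.31  0.54  1.76]
OL 0.32 [-0.27  0.49  0.35  1.64 -0.19  1.04  1.66]
NW 0.089 [ 0.15  0.87  0.48  1.74 -0.6   0.68  0.98]
NW 0.32 [ 0.01  0.63  0.74  1.54 -0.45  1.15  0.85]
NW180 0.089 [ 0.96  1.03 -0.96  1.71  1.02  0.98  2.74]
NW180 0.32 [-0.15  0.77  1.13  1.54 -0.72  1.29 -2.05]
DRM 0.158 [ 0.56  0.65  0.29  1.91 -0.3   0.62  2.6 ]
DRM 0.32 [ 0.45  0.45  0.44  1.74 -0.22  1.01  2.54]
PSM 0.158 [ 0.41  0.57  0.26  2.11 -0.3   0.49  2.48]
PSM 0.32 [ 0.26  0.33  0.44  1.93 -0.17  0.92  2.36]
CA 0.091 [-0.8   0.76  0.21  1.94 -0.32  0.48  1.18]
CA 0.32 [-0.89  0.44  0.33  1.73 -0.17  1.    1.04]
```

```bash
python3 - <<'E'
from h import *
pick(DR,.164)
cv2.imwrite('pics/s4.png',snapshot('side'))
place(DRM,.158)
cv2.imwrite('pics/s5.png',snapshot('side'))
E
```

```text
picked open 0.522 0.524 ft [ 0.3  0.4 -7.3] t 8.8
contact at dz 0.0 df 10.9
placed t 15.6167
```

View pics/s5.png

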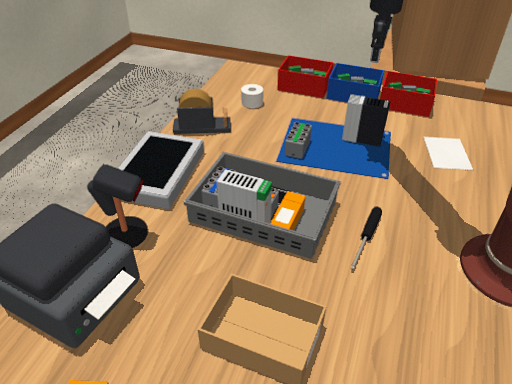

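View pics/s4.png

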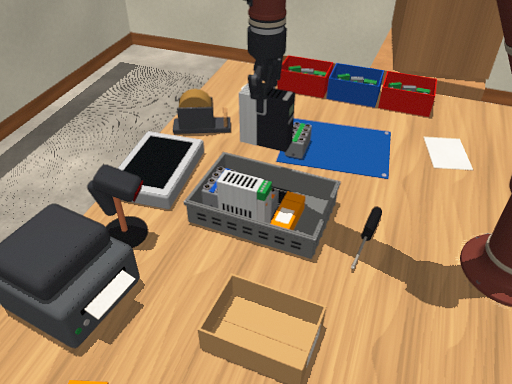

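The side view shows the drive upright on the mat at about (366,120); the tote now holds only the PSU and the low blocks. Next: the PSU, then the old block.

```bash
python3 - <<'E'
from h import *
pick(PS,.164); place(PSM,.158)
cv2.imwrite('pics/s6.png',snapshot('side'))
pick(OL,.095); place(CA,.0915)
cv2.imwrite('pics/s7.png',snapshot('side'))
E
```

```text
picked open 0.523 0.52 ft [-0.4  0.5 -5.6] t 20.55
contact at dz 0.0 df 9.9
placed t 27.3667
picked open 0.579 0.581 ft [ 0.1  0.3 -2.8] t 32.425
contact at dz 0.0 df 7.4
placed t 39.6167
```

View pics/s7.png

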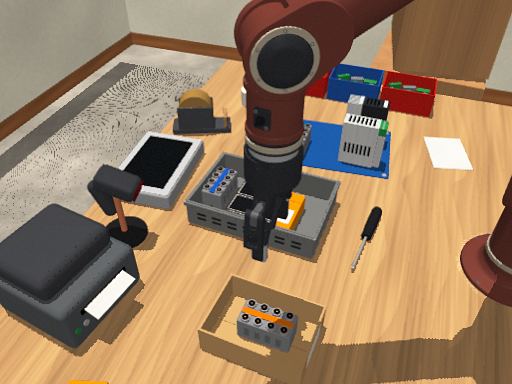

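The old block lies sockets up in the carton (267,323), and the PSU and drive stand on the mat. Next I look at the empty pad and at the new block from close range.

```bash
python3 - <<'E'
from h import *
arm.movep([.605,0,.32],down(-.05))
np.save('c4.npy',np.array(cam('wrist'),dtype=object),allow_pickle=True)
im=snapshot('wrist')
cv2.imwrite('pics/w4z.png',cv2.resize(im[60:250,140:370],None,fx=3.15,fy=3.15,interpolation=cv2.INTER_CUBIC))
arm.movep([.58,-.276,.32],down(-.05))
np.save('c5.npy',np.array(cam('wrist'),dtype=object),allow_pickle=True)
im=snapshot('wrist');cv2.imwrite('pics/w5.png',im)
print(arm.read_time())
E
```

```text
42.1833
```

View pics/w4z.png

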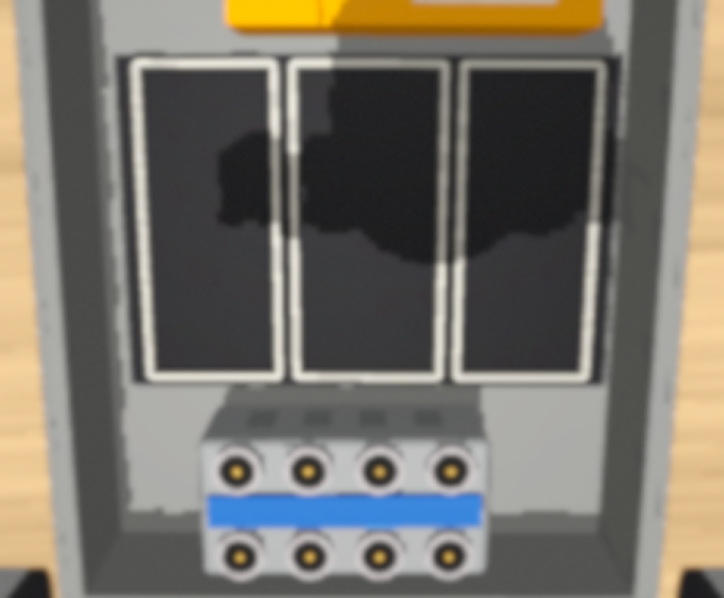

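View pics/w5.png

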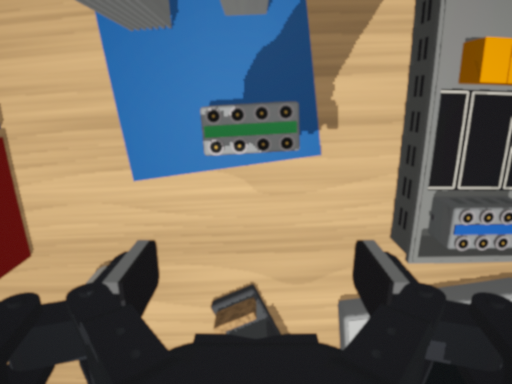

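```bash
python3 - <<'E'
from h import *
c4=np.load('c4.npy',allow_pickle=True);c5=np.load('c5.npy',allow_pickle=True);c3=np.load('c3.npy',allow_pickle=True)
for c in(c3,c4): print((-c[2].T@c[3]).round(4), Ro.from_matrix(c[2].T).as_euler('ZYX',degrees=True).round(2))
def f3(p): return (np.array(p)+.5)/3.15-.5+[140,60]
def rep(n,c,p,z):
    X=cast(c,p,z)*1000; X=X[:,:2]
    e1=((X[2]-X[1])+(X[3]-X[0]))/2; e2=((X[0]-X[1])+(X[3]-X[2]))/2
    print(n,X.mean(0).round(1),'L',np.linalg.norm(e1).round(1),np.degrees(np.arctan2(e1[1],e1[0])).round(2),'W',np.linalg.norm(e2).round(1),np.degrees(np.arctan2(e2[1],e2[0])).round(2)-90)
rep('mid',c4,f3([[289,58],[450,60],[443,382],[293,380]]),.008)
rep('drv',c4,f3([[130,60],[278,60],[284,380],[146,380]]),.008)
rep('psu',c4,f3([[460,62],[606,62],[590,380],[454,380]]),.008)
rep('blue4',c4,f3([[202,438],[488,438],[486,574],[206,574]]),.060)
rep('bluesock4',c4,f3([[236,470],[452,470],[448,555],[239,556]]),.060)
rep('bluesock3',c3,f3([[254,467],[468,466],[465,551],[258,551]]),.060)
rep('new',c5,[[213,115],[286,111],[287,143],[216,147]],.057)
E
```

```text
[0.5393 0.0015 0.3907] [8.6940e+01 6.0000e-02 1.6455e+02]
[0.539  0.0054 0.3897] [ 8.728e+01 -1.600e-01  1.647e+02]
mid [574.1   6.3] L 116.8 -2.93 W 56.8 -183.45999999999998
drv [571.2 -51.9] L 116.1 -2.8 W 52.4 -182.92000000000002
psu [577.1  64.3] L 115.6 -2.54 W 51.8 -182.53
blue4 [663.4  -6.1] L 49.2 -2.61 W 96.0 -182.76
bluesock4 [665.5  -6.8] L 31.0 -3.36 W 72.2 -182.61
bluesock3 [665.9  -6.8] L 30.7 -2.78 W 71.7 -182.89
new [ 544.1 -275.4] L 31.8 0.72 W 72.3 -179.56
```

```bash
python3 - <<'E'
from h import *
p=lambda:(np.array(arm.read_tool_pos())*1000).round(1)
print('target 580,-276,320',p(),Ro.from_quat(arm.read_eef_rot()).as_matrix().round(3)[:,0])
go(NW,ZH); print('t',NW['xy'],p()); arm.pause(.3); print(p())
arm.line_to([*NW['xy'],.2]); print(p()); arm.pause(.5); print(p(),arm.read_time())
E
```

```text
target 580,-276,320 [ 581.5 -272.7  319.8] [ 0.001  0.002 -1.   ]
t [0.5437, -0.276] [ 543.9 -275.8  320. ]
[ 543.7 -276.1  320. ]
[ 544.1 -276.6  201. ]
[ 543.7 -276.   200.1] 45.5917
```

```bash
sed -i "s/    arm.move_gripper(0.0,effort)/    arm.pause(.3); arm.move_gripper(0.0,effort)/" h.py
sed -i "s/^NW.*//; s/NW=dict(xy=\[.5437,-.2760\],yaw=d2(-89.4))/NW=dict(xy=[.5440,-.2757],yaw=d2(-89.5))/; s/BAY=dict(xy=\[.5740,.0056\],yaw=d2(-2.8))/BAY=dict(xy=[.5740,.0062],yaw=d2(-2.9))/" h.py; grep -n "NW\|BAY" h.py
python3 - <<'E'
from h import *
pick(NW,.089); place(BAY,.095)
arm.movep([.605,0,.32],down(-.05)); arm.pause(.5)
np.save('c6.npy',np.array(cam('wrist'),dtype=object),allow_pickle=True)
im=snapshot('wrist')
cv2.imwrite('pics/w6z.png',cv2.resize(im[60:250,140:370],None,fx=3.15,fy=3.15,interpolation=cv2.INTER_CUBIC))
print(arm.read_time())
E
```

```text
29:OL=dict(xy=[.5713,.0060],yaw=d2(-2.75)); NW=dict(xy=[.5440,-.2757],yaw=d2(-89.5))
31:CA=dict(xy=[.438,.317],yaw=d2(-2.)); BAY=dict(xy=[.5740,.0062],yaw=d2(-2.9))
picked open 0.581 0.578 ft [ 0.2 -0.1 -3.1] t 50.2083
contact at dz -1.0 df 9.0
placed t 58.0083
58.8167
```

View pics/w6z.png

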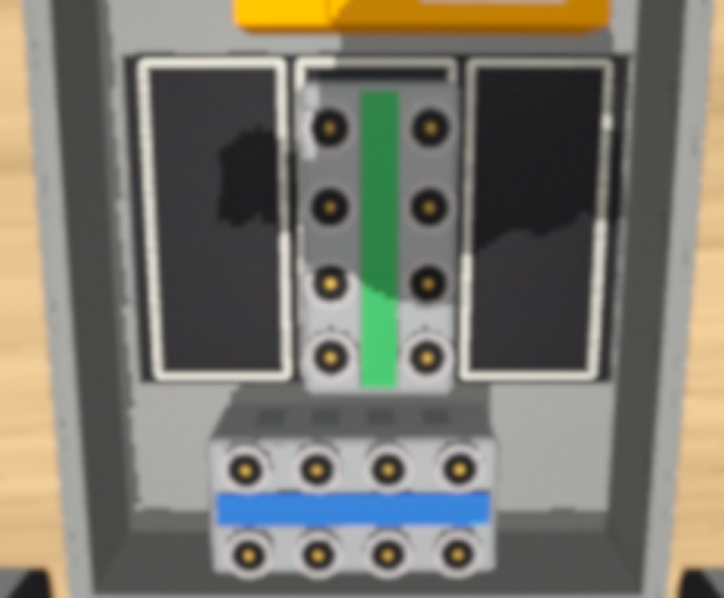

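```bash
python3 - <<'E'
from h import *
c=np.load('c6.npy',allow_pickle=True)
print(arm.read_tool_pos(),)
def f3(p): return (np.array(p)+.5)/3.15-.5+[140,60]
def rep(n,c,p,z):
    X=cast(c,p,z)*1000; X=X[:,:2]
    e1=((X[2]-X[1])+(X[3]-X[0]))/2; e2=((X[0]-X[1])+(X[3]-X[2]))/2
    print(n,X.mean(0).round(1),'L',np.linalg.norm(e1).round(1),np.degrees(np.arctan2(e1[1],e1[0])).round(2),'W',np.linalg.norm(e2).round(1),np.degrees(np.arctan2(e2[1],e2[0])).round(2)-90)
rep('new',c,f3([[302,84],[459,84],[453,392],[307,392]]),.063)
rep('newsock',c,f3([[330,128],[431,127],[427,357],[330,357]]),.063)
rep('drv',c,f3([[137,60],[286,60],[291,380],[153,380]]),.008)
rep('psu',c,f3([[468,60],[614,60],[597,380],[460,380]]),.008)
rep('bluesock',c,f3([[244,469],[460,469],[458,554],[248,555]]),.060)
E
```

```text
[6.04875292e-01 7.85431617e-05 3.20189938e-01]
new [575.1   6.8] L 96.5 -2.78 W 47.6 -182.89
newsock [575.7   6.6] L 72.0 -3.2 W 31.1 -182.61
drv [571.6 -52.1] L 116.3 -2.99 W 52.7 -183.09
psu [577.5  64.3] L 116.4 -2.87 W 52.0 -182.69
bluesock [665.8  -6.8] L 31.1 -2.46 W 72.5 -182.76
```

```bash
python3 - <<'E'
from h import *
pick(PSM,.158); place(PS,.164)
pick(DRM,.158); place(DR,.164)
arm.movep([.605,0,.32],down(-.05)); arm.pause(.5)
np.save('c7.npy',np.array(cam('wrist'),dtype=object),allow_pickle=True)
im=snapshot('wrist')
cv2.imwrite('pics/w7z.png',cv2.resize(im[60:250,140:370],None,fx=3.15,fy=3.15,interpolation=cv2.INTER_CUBIC))
cv2.imwrite('pics/s7b.png',snapshot('side'))
print(arm.read_time())
E
```

```text
picked open 0.52 0.519 ft [ 0.7 -0.2 -5.6] t 63.65
contact at dz -1.0 df 10.3
placed t 70.6833
picked open 0.519 0.517 ft [ 0.2  0.6 -6.2] t 75.9167
contact at dz 0.0 df 3.1
placed t 82.6333
83.5917
```

View pics/w7z.png

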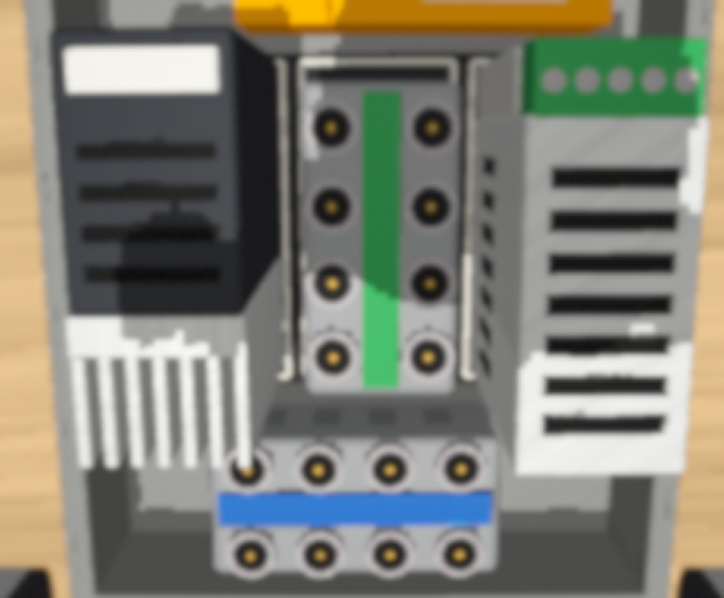

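View pics/s7b.png

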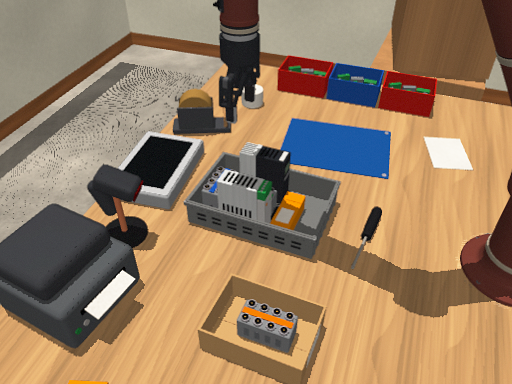

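```bash
python3 - <<'E'
from h import *
c3=np.load('c3.npy',allow_pickle=True);c7=np.load('c7.npy',allow_pickle=True)
def f3(p): return (np.array(p)+.5)/3.15-.5+[140,60]
def rep(n,c,p,z):
    X=cast(c,p,z)*1000; X=X[:,:2]
    e1=((X[2]-X[1])+(X[3]-X[0]))/2; e2=((X[0]-X[1])+(X[3]-X[2]))/2
    print(n,X.mean(0).round(1),'L',np.linalg.norm(e1).round(1),np.degrees(np.arctan2(e1[1],e1[0])).round(2),'W',np.linalg.norm(e2).round(1),np.degrees(np.arctan2(e2[1],e2[0])).round(2)-90)
rep('drive3',c3,f3([[60,32],[240,32],[258,466],[88,466]]),.133)
rep('drive7',c7,f3([[53,32],[233,32],[250,467],[78,467]]),.133)
rep('psu3',c3,f3([[533,37],[715,33],[692,470],[525,470]]),.133)
rep('psu7',c7,f3([[524,40],[706,36],[685,472],[516,474]]),.133)
# label/slots
rep('lab3',c3,f3([[70,45],[226,42],[227,90],[76,95]]),.133)
rep('lab7',c7,f3([[63,46],[218,45],[220,92],[67,96]]),.133)
rep('slot3',c3,f3([[563,173],[688,173],[671,420],[555,420]]),.133)
rep('slot7',c7,f3([[553,177],[678,177],[662,424],[546,424]]),.133)
rep('bluesock7',c7,f3([[248,469],[462,469],[459,554],[251,554]]),.060)
rep('newsock',c7,f3([[331,128],[432,127],[428,357],[332,357]]),.063)
rep('bay3lines',c3,f3([[287,58],[475,58],[473,375],[291,375]]),.008)
rep('bay7lines',c7,f3([[281,60],[470,60],[467,379],[288,379]]),.008)
rep('carton3',c3,f3([[242,24],[617,24],[617,26],[242,26]]),.045)
rep('carton7',c7,f3([[236,27],[611,27],[611,29],[236,29]]),.045)
E
```

```text
drive3 [569.2 -51.1] L 108.2 -2.8 W 43.9 -183.26999999999998
drive7 [568.6 -51. ] L 108.3 -3.05 W 44.1 -183.17000000000002
psu3 [576.1  62.3] L 108.8 -1.65 W 43.9 -182.2
psu7 [575.9  62.1] L 108.7 -1.53 W 44.1 -181.76
lab3 [523.3 -49.3] L 11.3 -1.47 W 36.9 -182.1
lab7 [523.1 -49.2] L 11.2 -2.03 W 36.9 -182.53
slot3 [585.4  63. ] L 62.8 -2.38 W 30.6 -182.86
slot7 [585.4  62.6] L 62.8 -2.17 W 30.5 -182.76999999999998
bluesock7 [665.8  -6.5] L 30.9 -3.09 W 71.8 -182.95999999999998
newsock [575.7   6.4] L 72.0 -3.1 W 31.0 -182.66
bay3lines [574.3   5.4] L 115.1 -2.65 W 67.8 -183.03
bay7lines [574.5   5.9] L 115.8 -2.42 W 67.3 -182.94
carton3 [509.6  23.4] L 0.6 -2.27 W 119.0 -182.9
carton7 [509.6  23.6] L 0.6 -2.23 W 118.9 -182.79000000000002
```

All positions agree with the first pictures to within about 1 mm. The gripper is clear of everything, so I'm handing in.

```bash
python3 -c "
from h import *
print(arm.read_ft_force(),arm.read_opening());print(ticket.finish_job(),arm.read_time())"
```

```text
[-0.57056018  0.00640419  0.43794769] 0.9989702332788655
the job is handed in; nothing more can be done
the job is handed in; nothing more can be done
```

The job is done and handed in, with the robot clock at about 84 s of the 125 s allowed. I stood the drive and then the power supply upright on the mat. The orange-strip block then went into the carton and the green-strip block into the middle bay. Last, I put the power supply and the drive back. The robot ended open-handed above the tote, touching nothing.

What the last wrist and side views showed:

- **Power supply and drive:** each is back within about 0.7 mm and 0.5° of where it first stood, measured on the same features before and after.
- **Green-strip block:** it is about 1 mm from the bay centre and square to the pad to about 0.3°.
- **Orange-strip block:** it lies sockets up in the carton. I checked this by eye in the side view and did not measure its position there.
- **Bystanders:** the blue-strip block and the orange stock carton show no movement, within about 0.3 mm.

- **Set-down forces:** the power supply, the drive and both blocks touched down at 3 to 11 N, where I aimed to stop at 2.5 N. All stayed upright.
- **Early picture poses:** the arm settles a few millimetres after each move. Two mid-job pictures were taken before it had settled, but I used the actual arm pose each time, and their results agreed with the settled pictures to about 0.5 mm.

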